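Test, switch off and cover a headlamp battery case

TASK

The headlamp battery case on the slab has been left switched on and has to be made safe for the kit bag. With a fingertip, first hold its round test button down for a good second, so that the charge is read while the lamp still draws current; then press down the raised end of the rocker switch until that half lies level, which is off; then push the standing switch cover over and down until it lies fully shut over the rocker. Press gently, do not lift or shove the case, and leave the other gear lying as it is.

Things in the scene. Friction and masses are not known exactly. Their poses are not given: they have to be found in the camera images.
- pack: loose steel battery case, 0.6 to 0.9 kg, lying flat: 90 mm along its x, 154 mm along its y, flat lid 48 mm above the slab. Origin: centre of its underside, z up. On the lid's middle line (x = 0): round test button at y = -46 mm, four flush gauge windows at -16, rocker switch at +30, hinge of the switch cover at +58. A capped lead socket sticks out 24 mm at the -y end.
- test_top (a point): centre of the top of the test button, a round black rubber cap of 20 mm diameter standing 13 mm above the lid (8 mm above its 29 mm wide steel ring) when up
- test (a joint): travel of the test button in m: 0 up, 0.005 fully down; a spring lifts it again when let go; it needs about 1.5 N to start and 5 N to be fully down
- rocker_end (a point): point on the upper face of the rocker's end that stands up while the lamp is on (the end towards the test button), 11 mm from the rocker's middle; moves with it. The rocker is black plastic, 32 mm along the case's y, 20 mm wide, its top a shallow V, in a bezel 3 mm high.
- rocker (a joint): tilt of the rocker in rad: -0.18 on (found at -0.18 to -0.15), +0.18 off. On: the end towards the button slopes up to 11 mm above the lid, the other half lies level 5 mm above the lid; off is the mirror image. It is stiff and stays where it is left; about 3 N on the raised end moves it.
- cover_edge (a point): point on the middle line of the switch cover's outer face, 5 mm short of its free edge; moves with the cover. The outer face is the top when shut and looks to the case's +y when open. The cover is a steel hood 34 mm wide (along the case's x) and 50 mm long; shut, it reaches from the case's y = +60 to +8 mm, its top 18 mm above the lid.
- cover (a joint): opening angle of the switch cover in rad: 0 shut, found standing at 1.6 to 1.95, stop at 2.0. The hinge line runs along the case's x at y = +58 mm, 8 mm above the lid; the outer face lies 10 mm off it. The hinge is stiff: the cover stays where it is left, and 1 N at the free edge moves it.
- cam: bystander: orange spring-loaded climbing cam lying down, 190 x 58 mm, 42 mm high; origin near its middle, at slab height
- ascender: bystander: silver handled ascender lying flat, 200 x 75 mm, 24 mm high; origin near its middle, at slab height
- biner_a: bystander: purple carabiner lying flat, 114 x 67 mm, 10 mm high; origin at its middle, at slab height
- biner_b: bystander: a second purple carabiner just like the first
- whistle: bystander: black plastic whistle, 50 x 18 mm, 22 mm high, off to one side; origin under its barrel
Not all that is in view belongs to the job. Of the things shaped like the pack, the steel one is meant.

How it is judged:
On the way, in this order (a step that is already met when the one before it is completed fails the run):
1. the test button is held down for about a second with the switch still on (value of joint test above 0.0035 m and value of joint rocker below -0.1 rad), for 0.9 s.
2. the rocker is switched off, the test button let go (value of joint rocker above 0.12 rad and value of joint test below 0.0015 m), for 0.1 s.
3. the switch cover is pushed shut (value of joint cover below 0.07 rad), for 0.2 s.
At the end, for the whole second after the job is handed in: rocker off (above 0.12 rad), cover shut (below 0.07 rad, about 3 mm at its edge), test button up again, and the case flat, at rest and within 40 mm of where it lay (all of step 2 and value of joint cover below 0.07 rad and distance of pack from where it was at the start of the episode below 0.04 m and angle between pack's own z axis and vertical below 0.05 rad and linear speed of pack below 0.02 m/s); the robot touches nothing.
It fails at once if the case is lifted or tipped (height (world z) of pack above 0.012 m or angle between pack's own z axis and vertical above 0.2 rad).
It fails at once if the case is shoved more than 40 mm (distance of pack from where it was at the start of the episode above 0.04 m).
It fails at once if the case is pressed or squeezed harder than 60 N (contact force between the fingers and pack above 60 N).
It fails at once if other gear is moved more than 25 mm or lifted (distance of any of cam, ascender, biner_a, biner_b, whistle from where it was at the start of the episode above 0.025 m).
It also fails if it takes over 48 s, if anything falls off the work surface, if the arm or the gripper's body presses on something with over 40 N, if the wrist force passes 120 N, or if a joint passes its speed limit or range.

ROBOT

A 6-joint arm with a two-finger parallel gripper is mounted at the origin on the work surface. World frame = base frame: x ahead of the robot, y to its left, z up, the work surface at z = 0. Lengths are in m, angles in rad, forces in N, time in s.
With the tool pointing down it reaches from about 0.35 to 0.775 m from the base axis. Payload 7.3 kg.
Tool frame: the origin (TCP) lies on the centre line of the jaws, within the pads' length; the fingertips stand 25 mm ahead of it and the grasp point (between the pads) lies 6 mm ahead of it; z points along the fingers, y is the line along which they close (so a half turn about z gives the same grasp; the last joint's range is limited). The gripper opens to 92 mm and grips with 3 to 60 N. Pads are 19 mm wide; open, the fingers measure 130 mm over their backs; the gripper's body (75 mm by 190 mm) begins 47 mm behind the grasp point.
Start: joints at [1.053, 0.342, 1.524, -0, 1.275, -0.146], TCP at [0.191, 0.489, 0.252] pointing down, gripper open.
Joint ranges: [-2.53, 2.53], [-0.77, 2.02], [0.04, 2.7], [-1, 4.14], [0.28, 2.66], [-3.11, 3.11]. Speed limits (rad/s): [2.57, 2.57, 3.14, 3.14, 3.14, 3.14].

INTERFACE

Orientations are given as [roll, pitch, yaw] about the fixed x, y, z axes, in that order (R = Rz(yaw) Ry(pitch) Rx(roll)).
In Python, from cell import status, read_camera, camera_info, ticket, models gives the robot as it stands.
- The arm moves only by the tool send_rows, never from a script. Its argument "plan" is a list of rows, each an object with "offset": the shift along the tool's x, y, z in mm, a list of three; "yaw": the turn about the tool's z in rad. In form: [{"offset": [dx, dy, dz], "yaw": yaw}, ...]. A call has 1 to 20 rows; each row shifts and turns the commanded pose from where the row before left it, along the tool's axes as they then stand; what a row does not reach is not made up. A row lasts 1/10 s, in which the tool goes at most 50 mm and 8.59 degrees, less where a joint would pass 70% of its speed; a pose out of reach is approached as far as the arm can. A call is refused whole if a number of a shift passes 50 or a number of a turn 0.15, either way. A call with a gripper value outside its range is refused whole. "hand" is the closure, from 0 (fully open) to 1 (shut), set as the call begins (left out, the last holds). The fingers move at their own pace and stop on an object; "squeeze" is the grip in N (left out, the last holds). Time passes only in rows, so rows that do not move let the fingers close. It gives the time, the measured TCP pose, the force, the opening and the grip force at its end, in the units of the state.
- status.observe(): the state, without advancing time (a new reading comes with each control period).
- read_camera(name): name is "side" or "top" or "wrist"; returns the picture (420x560x3 uint8, red, green, blue); there is no depth.
- camera_info(name): a dict with "vfov" (degrees; the focal length in pixels is half the picture's height over the tangent of half this angle, whatever the lens; pixels are square), "cx", "cy" (the principal point, pixels), "origin" and "attitude" of the camera in the world. Camera axes: x right, y down, z forward; pixel columns grow to the right and rows downward; lengths in m; the calibration is good to about 2 mm. A picture is of the moment at which its call begins: read the wrist's pose just before it. camera_info takes no time and is no camera call; for the wrist camera it gives the pose at the moment of the call.
- ticket.hand_in(): hands the job in; it is judged then, once.
Trained networks look in the newest picture that a camera, given by its name, has taken for a name from the list of things; names that differ only in an ending like _2 or _b are one class to them, and where a whole thing is asked for, a point or a joint stands for the part that bears it (a point fixed in the world has none). Each returns a list of dicts, best first, with "conf" (0 to 1); they miss things now and then, are a little off and sometimes report something else, mostly with a low value. They report only what shows in the picture. A call takes as long as a camera call. They do not tell look-alikes from the thing itself.
- models.regions_of(camera, label): "mask" (420x560 bool, what is visible of it) and "extent" ([left, top, right, bottom] in pixels, round what is visible of it).
The state is a dict: "time": time; "qpos": joint angles; "qvel": joint speeds; "joint_efforts": joint torques, N m; "tool_pos": TCP position; "tool_rot": TCP orientation; "contact_force": force on the tool from outside, world axes, zero at the start; "torque": the same for the moment, N m; "opening": finger opening in m; "grip_force": force on a finger pad.
Only numpy, scipy, OpenCV 4.12 (cv2) and the standard library are available. Lean on these libraries where they do the work, as an engineer would, in place of code of your own. Each camera call takes 0.05 s, during which the arm holds its last target. There are 200 camera calls.

## Working session

There is one attempt and no reset: what is moved stays moved. The work goes in short steps, Python scripts to look and compute and a tool call to move; the robot and the scene stay as the last step left them, time stands still between calls to the robot, and variables do not carry over. Pictures are saved under pics/ and viewed, at most 10 in all, crops included, and the job is handed in when it is done.

Besides the shell and the picture viewer there is one more tool, called after "Emit:" by a JSON object that holds its "name" and its "arguments". send_rows: Moves the arm, as the interface text tells. Its arguments: {"type":"object","properties":{"plan":{"type":"array"},"hand":{"type":"number"},"squeeze":{"type":"number"}},"required":["plan"]}

```bash
mkdir -p pics; ls; python3 - <<'E'
from cell import status, read_camera, camera_info, models
import cv2,numpy as np
s=status.observe();print(s)
for n in ["top","side"]:
    im=read_camera(n);cv2.imwrite(f"pics/{n}0.png",im[:,:,::-1]);print(n,camera_info(n))
    for l in ["pack","test_top","cover_edge","rocker_end"]:
        for d in models.regions_of(n,l):print(n,l,round(d["conf"],2),d["extent"],d["mask"].sum())
E
```

```text
pics
{'time': 0.0, 'qpos': array([ 1.05300780e+00,  3.42704417e-01,  1.52503512e+00,  1.00762211e-05,
        1.27540502e+00, -1.45973114e-01]), 'qvel': array([-0.00135754, -0.00121349, -0.00020108,  0.00197412, -0.00051892,
        0.00122233]), 'joint_efforts': array([ 3.09417806e-05, -4.31236517e+01, -2.44215846e+01,  7.18052150e-02,
        5.60767134e-02, -1.30101571e-04]), 'tool_pos': array([0.19051007, 0.48880751, 0.25104812]), 'tool_rot': array([-3.14005866e+00, -2.35264348e-04,  2.76977412e+00]), 'contact_force': array([-0.32496011, -0.60244407, -0.55703964]), 'torque': array([0.0189448 , 0.01826451, 0.02477026]), 'grip_force': 0.0, 'opening': 0.09170800463202818}
top {'vfov': 47.565251316925675, 'cx': 282.4393814386458, 'cy': 210.96031621337585, 'origin': array([ 0.37161419, -0.05933717,  1.44113866]), 'attitude': array([-3.05054826,  0.01214938, -1.55247653])}
top pack 0.89 [331.8, 256.2, 377.5, 315.2] 1733
top pack 0.8 [191.7, 120.7, 227.7, 181.7] 1650
top pack 0.67 [381.0, 188.9, 445.6, 232.8] 1700
top pack 0.64 [276.9, 157.5, 334.6, 202.2] 1586
top test_top 0.47 [365.9,
[... 306 characters left out ...]
3.486415181992, 'cx': 279.1698978754631, 'cy': 210.70712037703134, 'origin': array([ 0.41398798, -0.85961714,  0.74742786]), 'attitude': array([-2.2578296 ,  0.01413074, -0.12514455])}
side pack 0.81 [146.4, 270.5, 233.9, 329.2] 3254
side pack 0.75 [303.7, 157.6, 358.3, 182.9] 1379
side pack 0.68 [286.5, 197.3, 349.9, 267.9] 2422
side pack 0.66 [265.0, 310.3, 347.6, 406.8] 4339
side test_top 0.47 [205.7, 291.5, 213.6, 299.8] 71
side cover_edge 0.76 [296.5, 343.9, 331.0, 379.0] 656
side cover_edge 0.65 [157.9, 276.6, 186.8, 297.5] 431
side cover_edge 0.57 [292.1, 200.7, 308.6, 219.8] 265
side cover_edge 0.52 [306.5, 157.1, 325.8, 172.6] 179
side rocker_end 0.48 [305.4, 219.4, 316.3, 228.9] 50
```

```bash
python3 - <<'E'
import cv2
a=cv2.imread("pics/top0.png")[100:330,170:470];cv2.imwrite("pics/top0c.png",cv2.resize(a,None,fx=2.6,fy=2.6,interpolation=cv2.INTER_CUBIC))
a=cv2.imread("pics/side0.png")[140:420,130:480];cv2.imwrite("pics/side0c.png",cv2.resize(a,None,fx=2.1,fy=2.1,interpolation=cv2.INTER_CUBIC))
E
```

```text
(no output)
```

View pics/top0c.png

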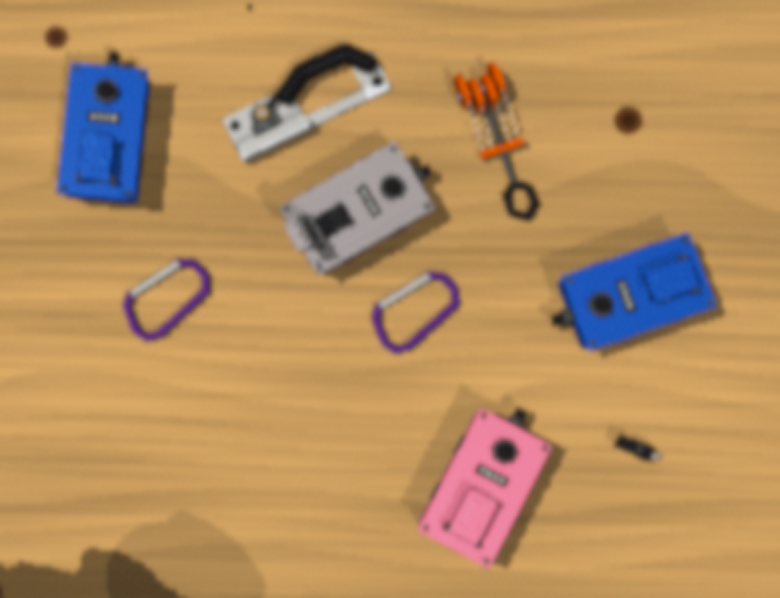

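View pics/side0c.png

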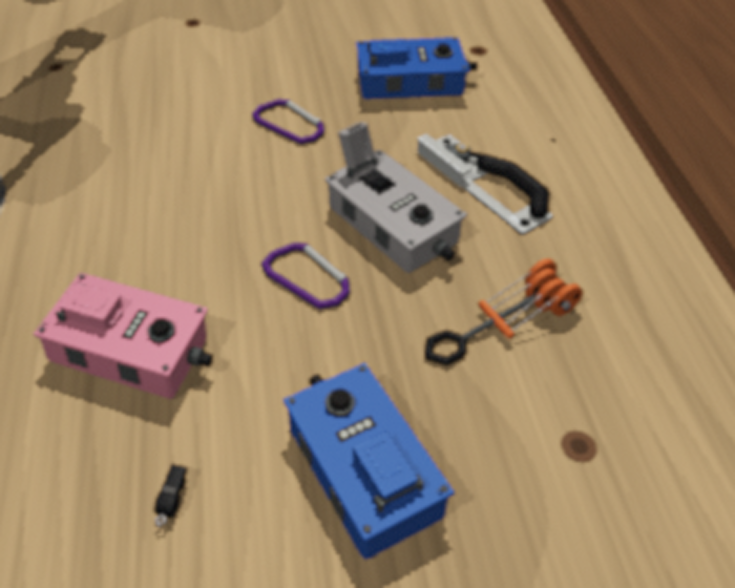

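Pack-like cases in the top picture: blue (210,151), blue (413,211), pink (355,286) and steel-grey (306,180). The grey one is meant, because it is bare steel and the only one with its cover standing (seen at side (303,213)). The crops confirm this: its button is at top (321,172) and its rocker at top (299,184).

```bash
cat > h.py <<'E'
import numpy as np
from scipy.spatial.transform import Rotation as R
from scipy.optimize import least_squares
def proj(ci,P):
    f=210/np.tan(np.radians(ci["vfov"])/2)
    c=(np.atleast_2d(P)-ci["origin"])@R.from_euler("xyz",ci["attitude"]).as_matrix()
    return np.c_[ci["cx"]+f*c[:,0]/c[:,2],ci["cy"]+f*c[:,1]/c[:,2]]
def world(p,L):
    c,s=np.cos(p[2]),np.sin(p[2]);L=np.atleast_2d(L)
    return np.c_[p[0]+c*L[:,0]-s*L[:,1],p[1]+s*L[:,0]+c*L[:,1],L[:,2]]
def fit(obs,x0):  # obs: [(ci, local pts, pixels)]
    g=lambda p:np.concatenate([(proj(c,world(p,L))-u).ravel() for c,L,u in obs])
    r=[least_squares(g,[*x0,a],loss="soft_l1",x_scale=[.1,.1,1]) for a in (-2.5,-1,.5,2)]
    r=min(r,key=lambda r:r.cost);return r.x,g(r.x)
E
python3 - <<'E'
from h import *; from cell import camera_info,status
t,s=camera_info("top"),camera_info("side")
B=[0,-.046,.061];K=[0,.03,.054]
a=.045;b=.077
# corners: near-button end: -y ; 
u=np.array([[392,187],[335,219],[395,146],[437,208],[322,270],[284,207]])/2.6+[170,100]
def tp(sx):return np.array([B,K,[-sx*a,-b,.048],[sx*a,-b,.048],[sx*a,b,.048],[-sx*a,b,.048]])
us=np.array([[421,211],[377,181]])/2.1+[130,140]
for sx in(1,-1):
    x,r=fit([(t,tp(sx),u),(s,np.array([B,K]),us)],[.45,-.1]);print(sx,x,r.round(1))
    print(world(x,[B,K,[0,.1,.06]]))
E
```

```text
1 [ 0.59234571 -0.11333413 -0.49822346] [  1.   14.8   0.2  -9.8   1.3  49.6   0.   -0.7  -1.2 -49.8  -1.6   0.5
 -19.    1.1  11.1  -2.2]
[[ 0.57036389 -0.15374204  0.061     ]
 [ 0.60668168 -0.08698114  0.054     ]
 [ 0.64013228 -0.02549084  0.06      ]]
-1 [ 0.59237303 -0.11439458  0.53842367] [ 1.2 -0.7  0.6  0.2  1.1 -2.3  0.4 -0.1 -0.7  2.  -1.2 -0.1 -0.2 -0.7
 -0.4 -0.6]
[[ 0.61596106 -0.15388641  0.061     ]
 [ 0.57698953 -0.08863904  0.054     ]
 [ 0.54109469 -0.02854278  0.06      ]]
```

Emit:
{"name": "send_rows", "arguments": {"plan": [{"offset": [-33.6, -23.8, 0], "yaw": 0}, {"offset": [-33.6, -23.8, 0], "yaw": 0}, {"offset": [-33.6, -23.8, 0], "yaw": 0}, {"offset": [-33.6, -23.8, 0], "yaw": 0}, {"offset": [-33.6, -23.8, 0], "yaw": 0}, {"offset": [-33.6, -23.8, 0], "yaw": 0}, {"offset": [-33.6, -23.8, 0], "yaw": 0}, {"offset": [-33.6, -23.8, 0], "yaw": 0}, {"offset": [-33.6, -23.8, 0], "yaw": 0}, {"offset": [-33.6, -23.8, 0], "yaw": 0}, {"offset": [-33.6, -23.8, 0], "yaw": 0}, {"offset": [-33.6, -23.8, 0], "yaw": 0}, {"offset": [-33.6, -23.8, 0], "yaw": 0}, {"offset": [-33.6, -23.8, 0], "yaw": 0}, {"offset": [-33.6, -23.8, 0], "yaw": 0}, {"offset": [-33.6, -23.8, 0], "yaw": 0}, {"offset": [-33.6, -23.8, 0], "yaw": 0}, {"offset": [-33.6, -23.8, 0], "yaw": 0}], "hand": 1, "squeeze": 10}}

```text
time: 2.3
tool_pos: [0.5993, -0.1313, 0.2517]
tool_rot: [3.141, 0.0, 2.77]
contact_force: [0.8, 0.0, -0.2]
opening: 0.0004
grip_force: 0.0
```

Emit:
{"name": "send_rows", "arguments": {"plan": [{"offset": [0, 0, 0], "yaw": 0.132}, {"offset": [0, 0, 0], "yaw": 0.132}, {"offset": [0, 0, 0], "yaw": 0.132}, {"offset": [0, 0, 0], "yaw": 0.132}, {"offset": [0, 0, 0], "yaw": 0.132}, {"offset": [0, 0, 0], "yaw": 0}, {"offset": [0, 0, 0], "yaw": 0}, {"offset": [0, 0, 0], "yaw": 0}]}}

```text
time: 3.1
tool_pos: [0.5985, -0.1297, 0.2517]
tool_rot: [3.142, -0.0, 2.112]
contact_force: [0.2, 0.5, 0.8]
opening: 0.0004
grip_force: 0.0
```

```bash
python3 - <<'E'
from cell import *; import cv2
from h import *
s=status.observe();print(s["tool_pos"],s["tool_rot"],s["contact_force"],s["opening"])
ci=camera_info("wrist");print(ci);im=read_camera("wrist")
cv2.imwrite("pics/w1.png",im[:,:,::-1])
p=[.5924,-.1144,.5384]
print(proj(ci,world(p,[[0,-.046,.061],[0,.03,.054],[-.045,-.077,.048],[.045,-.077,.048]])))
for l in ["test_top","rocker_end","cover_edge"]:
    for d in models.regions_of("wrist",l):print(l,round(d["conf"],2),d["extent"])
E
```

```text
[ 0.5985435  -0.12971105  0.25166509] [ 3.14158419e+00 -1.22496418e-04  2.11231406e+00] [0.17117439 0.45854463 0.81932567] 0.0004322468973557376
{'vfov': 63.43738691290928, 'cx': 285.1824208579765, 'cy': 208.35419415398744, 'origin': array([ 0.55717363, -0.05955695,  0.38368805]), 'attitude': array([ 2.83917804e+00, -6.47215706e-05,  5.42475726e-01])}
[[286.82326887 218.31952915]
 [287.22692171 140.82825962]
 [244.45565788 241.65624194]
 [328.74353607 241.97197694]]
test_top 0.59 [80.2, 328.9, 94.6, 332.4]
test_top 0.54 [283.1, 200.2, 302.2, 220.4]
rocker_end 0.68 [278.9, 116.8, 302.6, 155.1]
cover_edge 0.91 [272.8, 68.2, 315.5, 111.5]
cover_edge 0.42 [69.0, 356.9, 97.6, 371.8]
```

View pics/w1.png

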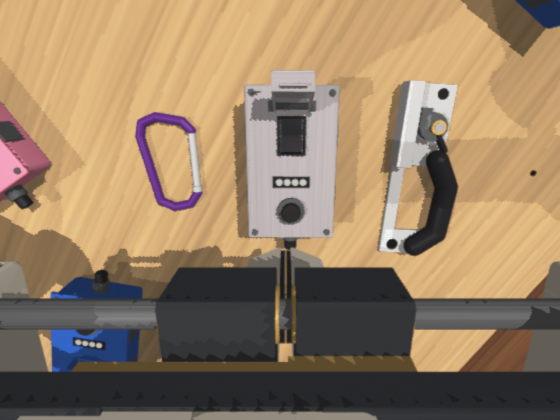

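The wrist picture shows the steel case with its button at (291,211), rocker at (291,136), and lid corners at (250,237), (334,237), (338,86) and (246,86). Its cover is standing at (293,90).

```bash
python3 - <<'E'
from cell import *
from h import *
w,t,s=[camera_info(n) for n in("wrist","top","side")]
B=[0,-.046,.061];K=[0,.03,.053];a=.045;b=.077
C=[[-a,-b,.048],[a,-b,.048],[a,b,.048],[-a,b,.048]]
uw=np.array([[291,210],[291,136],[249.5,237.5],[333.5,237.5],[338.5,86],[245.5,86]])
ut=np.array([[392,187],[335,219],[395,146],[437,208],[322,270],[284,207]])/2.6+[170,100]
Lt=np.array([B,K,C[1],C[0],C[3],C[2]])
us=np.array([[421,211],[377,181]])/2.1+[130,140]
W=(w,np.array([B,K]+C),uw);T=(t,Lt,ut);S=(s,np.array([B,K]),us)
for o in([W],[T],[S],[W,T,S]):
    x,r=fit(o,[.59,-.11]);print(x.round(4),r.round(1),world(x,[B])[0].round(4))
# tip projected in wrist
m=status.observe()["tool_pos"];print(proj(w,[m+[0,0,-.025],m]))
# cover angle: wrist free edge rows 68..; project edge for angles
for th in(1.6,1.7,1.8,1.9,2.0):
    e=[[0,.058-.05*np.cos(th)+.01*np.sin(th),.056+.05*np.sin(th)+.01*np.cos(th)]]
    print(th,proj(w,world(fit([W],[.59,-.11])[0],e)))
E
```

```text
[ 0.5938 -0.1086  0.5462] [ 0.4  4.3  0.3  0.2 -0.6  0.8  0.   0.4  1.1 -2.  -2.7 -1.5] [ 0.6177 -0.1479  0.061 ]
[ 0.592  -0.1134  0.5398] [ 0.9 -0.5  0.2  0.4  0.8 -2.2  0.   0.  -1.   2.1 -1.6  0.1] [ 0.6156 -0.1529  0.061 ]
[ 0.5928 -0.1164  0.5252] [-0.  -0.1  0.1  0.1] [ 0.6159 -0.1562  0.061 ]
[ 0.5938 -0.1094 -5.7378] [-0.   5.  -0.1  1.  -1.   1.4 -0.5  1.   0.7 -1.2 -3.1 -0.7 -0.5 -1.3
 -1.1 -0.2 -0.7 -2.9 -1.3 -0.8 -2.2  1.5 -2.9 -0.4  0.  -2.3 -0.2 -1.6] [ 0.6177 -0.1488  0.061 ]
[[283.65826829 268.77116881]
 [283.42193364 295.20914277]]
1.6 [[292.45554329  90.81645019]]
1.7 [[292.4249557  84.1685691]]
1.8 [[292.38144671  77.78317874]]
1.9 [[292.32575544  71.75951878]]
2.0 [[292.25887124  66.18788835]]
```

Emit:
{"name": "send_rows", "arguments": {"plan": [{"offset": [-13, 3, 0], "yaw": 0}, {"offset": [-13, 3, 25], "yaw": 0}, {"offset": [0, 0, 35], "yaw": 0}, {"offset": [0, 0, 35], "yaw": 0}, {"offset": [0, 0, 30], "yaw": 0}, {"offset": [0, 0, 15], "yaw": 0}, {"offset": [0, 0, 0], "yaw": 0}, {"offset": [0, 0, 0], "yaw": 0}, {"offset": [0, 0, 0], "yaw": 0}]}}

```text
time: 4.2
tool_pos: [0.6179, -0.1492, 0.1133]
tool_rot: [3.14, 0.002, 2.11]
contact_force: [0.0, -0.3, 0.1]
opening: 0.0008
grip_force: 0.0
```

```bash
python3 - <<'E'
from cell import *; import cv2
from h import *
s=status.observe();print(s["tool_pos"],s["tool_rot"],s["contact_force"])
ci=camera_info("wrist");im=read_camera("wrist")
print(ci["origin"],ci["attitude"])
cv2.imwrite("pics/w2.png",im[:,:,::-1])
p=[.5938,-.109,.5440]
print(proj(ci,world(p,[[0,-.046,.061],[0,.03,.054],[-.045,-.077,.048],[.045,-.077,.048],[.045,.077,.048],[-.045,.077,.048]])).round(0))
print(proj(ci,s["tool_pos"]+[0,0,-.025]))
for l in ["test_top","rocker_end","cover_edge"]:
    for d in models.regions_of("wrist",l):print(l,round(d["conf"],2),d["extent"])
E
```

```text
[ 0.61789287 -0.14918225  0.11325541] [3.13984735e+00 2.04003530e-03 2.11000538e+00] [ 0.03079632 -0.30059036  0.14848483]
[ 0.57634684 -0.07885694  0.2451069 ] [ 2.83702292e+00 -1.80551978e-03  5.40104328e-01]
[[284. 246.]
 [283. 111.]
 [215. 282.]
 [353. 281.]
 [370.  16.]
 [196.  16.]]
[[283.59387513 268.61618705]]
test_top 0.94 [267.9, 222.8, 300.1, 251.5]
test_top 0.51 [201.3, 0.0, 368.8, 269.7]
rocker_end 0.59 [261.9, 79.1, 300.0, 142.8]
cover_edge 0.8 [237.2, 0.0, 332.2, 62.5]
```

View pics/w2.png

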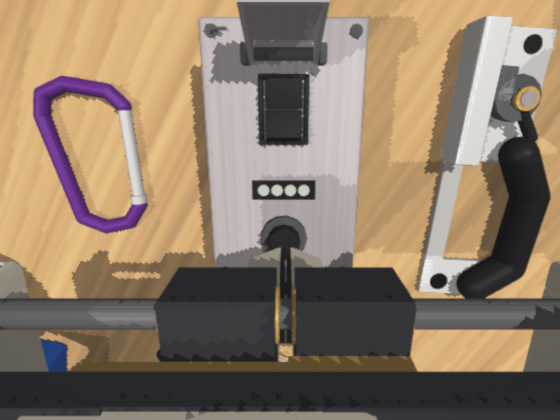

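The second wrist picture shows the fingertip just over the button: cap at (284,240), rocker at (283,108), hinge at row 52. It agrees with the fitted pose to about 2 mm, so I'm going down onto the button.

Emit:
{"name": "send_rows", "arguments": {"plan": [{"offset": [0, 0, 12], "yaw": 0}, {"offset": [0, 0, 10], "yaw": 0}, {"offset": [0, 0, 3], "yaw": 0}, {"offset": [0, 0, 1], "yaw": 0}, {"offset": [0, 0, 1], "yaw": 0}]}}

```text
time: 4.9
tool_pos: [0.6168, -0.1488, 0.0846]
tool_rot: [-3.141, -0.001, 2.11]
contact_force: [-1.1, 1.1, 2.2]
opening: 0.0006
grip_force: 1.3
```

Emit:
{"name": "send_rows", "arguments": {"plan": [{"offset": [0, 0, 1], "yaw": 0}, {"offset": [0, 0, 1], "yaw": 0}, {"offset": [0, 0, 1], "yaw": 0}, {"offset": [0, 0, 0], "yaw": 0}]}}

```text
time: 5.3
tool_pos: [0.617, -0.1489, 0.0819]
tool_rot: [3.141, -0.0, 2.11]
contact_force: [-3.2, 1.7, 4.6]
opening: 0.0004
grip_force: 2.2
```

Emit:
{"name": "send_rows", "arguments": {"plan": [{"offset": [0, 0, 1], "yaw": 0}, {"offset": [0, 0, 1], "yaw": 0}, {"offset": [0, 0, 0], "yaw": 0}, {"offset": [0, 0, 0], "yaw": 0}]}}

```text
time: 5.7
tool_pos: [0.6171, -0.1489, 0.0811]
tool_rot: [3.141, 0.001, 2.11]
contact_force: [-6.5, 2.1, 12.1]
opening: 0.0001
grip_force: 6.3
```

Emit:
{"name": "send_rows", "arguments": {"plan": [{"offset": [0, 0, 0], "yaw": 0}, {"offset": [0, 0, 0], "yaw": 0}, {"offset": [0, 0, 0], "yaw": 0}, {"offset": [0, 0, 0], "yaw": 0}, {"offset": [0, 0, 0], "yaw": 0}, {"offset": [0, 0, 0], "yaw": 0}, {"offset": [0, 0, 0], "yaw": 0}, {"offset": [0, 0, 0], "yaw": 0}, {"offset": [0, 0, 0], "yaw": 0}, {"offset": [0, 0, 0], "yaw": 0}, {"offset": [0, 0, 0], "yaw": 0}, {"offset": [0, 0, 0], "yaw": 0}, {"offset": [0, 0, 0], "yaw": 0}, {"offset": [0, 0, 0], "yaw": 0}]}}

```text
time: 7.1
tool_pos: [0.6171, -0.1489, 0.0811]
tool_rot: [3.141, 0.001, 2.11]
contact_force: [-6.7, 2.7, 12.6]
opening: 0.0003
grip_force: 6.2
```

Emit:
{"name": "send_rows", "arguments": {"plan": [{"offset": [0, 0, -8], "yaw": 0}, {"offset": [0, 0, -12], "yaw": 0}, {"offset": [0, 0, -10], "yaw": 0}, {"offset": [0, 0, 0], "yaw": 0}, {"offset": [0, 0, 0], "yaw": 0}]}}

```text
time: 7.6
tool_pos: [0.6172, -0.149, 0.1099]
tool_rot: [3.141, 0.001, 2.11]
contact_force: [0.0, -0.6, -0.9]
opening: 0.0004
grip_force: 0.0
```

```bash
python3 - <<'E'
from cell import *; import cv2
from h import *
s=status.observe();print(s["tool_pos"],s["tool_rot"],s["contact_force"])
ci=camera_info("wrist")
for l in ["test_top","rocker_end","cover_edge"]:
    read_camera("wrist")
    for d in models.regions_of("wrist",l):print(l,round(d["conf"],2),d["extent"])
p=[.5938,-.109,.5440]
P=world(p,[[0,.019,.059],[0,.03,.054]]);print(proj(ci,P))
x=np.array([np.cos(2.11),np.sin(2.11),0]);y=np.array([np.sin(2.11),-np.cos(2.11),0])
d=P[0]-s["tool_pos"];print(d@x,d@y)
E
```

```text
[ 0.61723297 -0.14900122  0.10992113] [3.14106813e+00 5.59287743e-04 2.10977326e+00] [ 0.00502973 -0.56801701 -0.89530002]
test_top 0.62 [419.5, 14.2, 560.0, 298.1]
test_top 0.61 [267.1, 227.0, 300.4, 252.3]
rocker_end 0.88 [263.4, 77.8, 304.8, 146.3]
rocker_end 0.49 [237.3, 0.1, 337.6, 63.9]
cover_edge 0.62 [240.0, 0.0, 335.2, 66.2]
[[284.4030431  134.22091365]
 [284.31887366 112.30253457]]
0.06535726456162906 0.00033935898348914223
```

Emit:
{"name": "send_rows", "arguments": {"plan": [{"offset": [16, 0, 0], "yaw": 0}, {"offset": [24, 0, 0], "yaw": 0}, {"offset": [24, 0, 0], "yaw": 0}, {"offset": [0, 0, 5], "yaw": 0}, {"offset": [0, 0, 10], "yaw": 0}, {"offset": [0, 0, 6], "yaw": 0}, {"offset": [0, 0, 3], "yaw": 0}, {"offset": [0, 0, 1], "yaw": 0}, {"offset": [0, 0, 1], "yaw": 0}]}}

```text
time: 8.8
tool_pos: [0.5844, -0.0944, 0.0835]
tool_rot: [3.142, -0.0, 2.109]
contact_force: [-0.7, -0.5, 0.8]
opening: 0.0
grip_force: 0.4
```

Emit:
{"name": "send_rows", "arguments": {"plan": [{"offset": [0, 0, 1], "yaw": 0}, {"offset": [0, 0, 1], "yaw": 0}, {"offset": [0, 0, 1], "yaw": 0}, {"offset": [0, 0, 0], "yaw": 0}]}}

```text
time: 9.2
tool_pos: [0.5849, -0.0944, 0.0812]
tool_rot: [3.14, 0.002, 2.11]
contact_force: [0.7, -2.6, 3.8]
opening: 0.0004
grip_force: 1.7
```

Emit:
{"name": "send_rows", "arguments": {"plan": [{"offset": [0, 0, 1], "yaw": 0}, {"offset": [0, 0, 1], "yaw": 0}, {"offset": [0, 0, 1], "yaw": 0}, {"offset": [0, 0, 0], "yaw": 0}]}}

```text
time: 9.6
tool_pos: [0.5845, -0.0939, 0.0781]
tool_rot: [3.141, 0.001, 2.11]
contact_force: [0.3, -1.2, 5.8]
opening: 0.0004
grip_force: 3.1
```

Emit:
{"name": "send_rows", "arguments": {"plan": [{"offset": [0, 0, 1], "yaw": 0}, {"offset": [0, 0, 0], "yaw": 0}, {"offset": [0, 0, 0], "yaw": 0}]}}

```text
time: 9.9
tool_pos: [0.5846, -0.094, 0.078]
tool_rot: [3.141, 0.001, 2.11]
contact_force: [-1.6, -1.6, 12.4]
opening: 0.0002
grip_force: 6.2
```

Emit:
{"name": "send_rows", "arguments": {"plan": [{"offset": [0, 0, -10], "yaw": 0}, {"offset": [0, 0, -25], "yaw": 0}, {"offset": [0, 0, -30], "yaw": 0}, {"offset": [0, 0, -30], "yaw": 0}, {"offset": [0, 0, 0], "yaw": 0}, {"offset": [0, 0, 0], "yaw": 0}]}}

```text
time: 10.5
tool_pos: [0.5838, -0.0935, 0.1717]
tool_rot: [-3.142, -0.001, 2.11]
contact_force: [-0.0, 0.6, -0.0]
opening: 0.0003
grip_force: 0.0
```

```bash
python3 - <<'E'
from cell import *; import cv2
from h import *
s=status.observe();print(s["tool_pos"],s["tool_rot"],s["contact_force"])
ci=camera_info("side");im=read_camera("side")
cv2.imwrite("pics/s2.png",cv2.resize(im[185:275,260:380,::-1],None,fx=6,fy=6,interpolation=cv2.INTER_CUBIC))
p=[.5938,-.109,.5440]
for th in(1.6,1.7,1.8,1.9,2.0):
    e=[[0,.058-.045*np.cos(th)+.01*np.sin(th),.056+.045*np.sin(th)+.01*np.cos(th)]]
    print(th,((proj(ci,world(p,e))-[260,185])*6).round())
E
```

```text
[ 0.5838218  -0.09353471  0.17168017] [-3.14153237e+00 -7.54599227e-04  2.11001732e+00] [-0.03836878  0.64422349 -0.02781019]
1.6 [[237. 103.]]
1.7 [[230. 100.]]
1.8 [[223.  99.]]
1.9 [[217.  98.]]
2.0 [[211.  99.]]
```

View pics/s2.png

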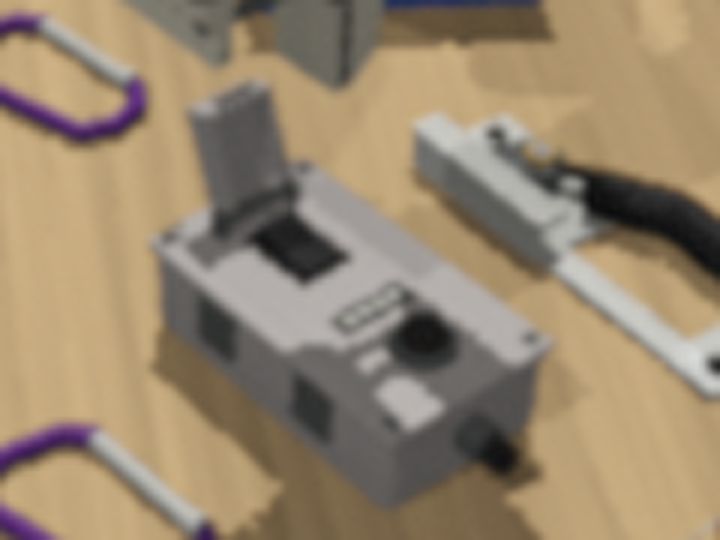

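The side picture shows the rocker now flat on the button side, the button up, the cover standing and the case unmoved. There are two grey shapes at the top, so I'll check which one is the fingertip.

```bash
python3 - <<'E'
from cell import *
from h import *
s=status.observe();ci=camera_info("side")
T=s["tool_pos"];x=np.array([np.cos(2.11),np.sin(2.11),0]);y=np.array([np.sin(2.11),-np.cos(2.11),0]);z=np.array([0,0,-1.])
for n,P in dict(tip=T+.025*z,tipL=T+.025*z-.019*y,tipR=T+.025*z+.019*y,cam=camera_info("wrist")["origin"]).items():print(n,((proj(ci,P)-[260,185])*6).round())
p=[.5938,-.109,.544];d=T-[p[0],p[1],0];print("case xy",np.cos(p[2])*d[0]+np.sin(p[2])*d[1],-np.sin(p[2])*d[0]+np.cos(p[2])*d[1])
E
```

```text
tip [[320.  75.]]
tipL [[284.  94.]]
tipR [[356.  57.]]
cam [[ 194. -362.]]
case xy -0.0008686459228489304 0.01869971212696709
```

Emit:
{"name": "send_rows", "arguments": {"plan": [{"offset": [20, 1, 0], "yaw": 0}, {"offset": [35, 0, 0], "yaw": 0}, {"offset": [35, 0, 0], "yaw": 0}, {"offset": [0, 0, 0], "yaw": 0}, {"offset": [0, 0, 20], "yaw": 0}, {"offset": [0, 0, 25], "yaw": 0}, {"offset": [0, 0, 12], "yaw": 0}, {"offset": [0, 0, 0], "yaw": 0}, {"offset": [0, 0, 0], "yaw": 0}]}}

```text
time: 11.45
tool_pos: [0.539, -0.0165, 0.1146]
tool_rot: [-3.141, -0.0, 2.11]
contact_force: [-0.7, -0.5, 0.3]
opening: 0.0006
grip_force: 0.0
```

```bash
python3 - <<'E'
from cell import *;import cv2
from h import *
s=status.observe();T=s["tool_pos"];print(T,s["contact_force"])
p=[.5938,-.109,.544];d=T-[p[0],p[1],0];print("case xy",np.cos(p[2])*d[0]+np.sin(p[2])*d[1],-np.sin(p[2])*d[0]+np.cos(p[2])*d[1])
im=read_camera("side");cv2.imwrite("pics/s3.png",cv2.resize(im[160:275,230:380,::-1],None,fx=5,fy=5,interpolation=cv2.INTER_CUBIC))
# tip-corner path (front-bottom) at r=42 -> TCP y, z
for th in np.arange(1.6,-.01,-.2):print(round(th,1),((.058-.042*np.cos(th)+.01*np.sin(th)+.0095)*1e3).round(),((.056+.042*np.sin(th)+.01*np.cos(th)+.025)*1e3).round())
E
```

```text
[ 0.53904087 -0.01650402  0.11462042] [-0.71299833 -0.54823988  0.28986032]
case xy 0.0010180802656621218 0.10748502863944184
1.6 79.0 123.0
1.4 70.0 124.0
1.2 62.0 124.0
1.0 53.0 122.0
0.8 45.0 118.0
0.6 38.0 113.0
0.4 33.0 107.0
0.2 28.0 99.0
0.0 26.0 91.0
```

View pics/s3.png

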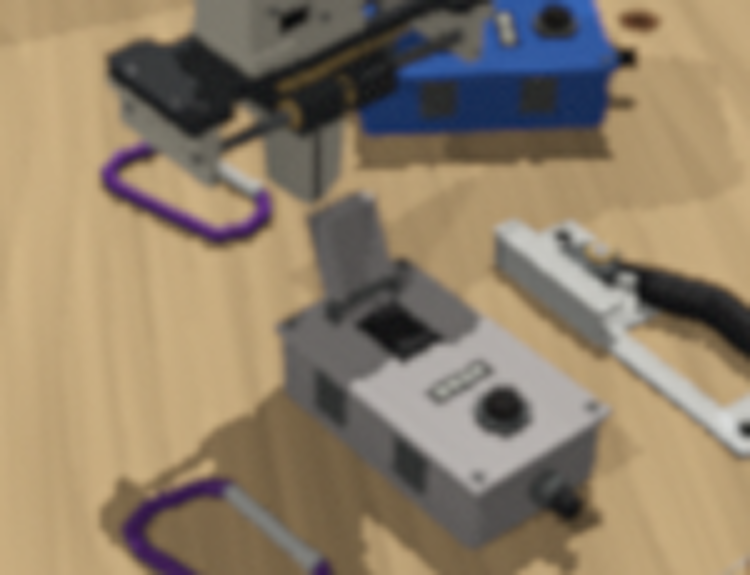

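Emit:
{"name": "send_rows", "arguments": {"plan": [{"offset": [-8, 0, 0], "yaw": 0}, {"offset": [-8, 0, 0], "yaw": 0}, {"offset": [-7, 0, 0], "yaw": 0}, {"offset": [-7, 0, 0], "yaw": 0}, {"offset": [-7, 0, 0], "yaw": 0}, {"offset": [-7, 0, 0], "yaw": 0}, {"offset": [-7, 0, 0], "yaw": 0}, {"offset": [-6, 0, 0], "yaw": 0}, {"offset": [-5, 0, 0], "yaw": 0}, {"offset": [0, 0, 0], "yaw": 0}]}}

```text
time: 12.5
tool_pos: [0.5711, -0.0701, 0.1147]
tool_rot: [3.141, 0.0, 2.109]
contact_force: [-0.6, 1.1, 0.3]
opening: 0.0003
grip_force: 0.0
```

Emit:
{"name": "send_rows", "arguments": {"plan": [{"offset": [-4, 0, 3], "yaw": 0}, {"offset": [-4, 0, 4], "yaw": 0}, {"offset": [-3, 0, 4], "yaw": 0}, {"offset": [-3, 0, 4], "yaw": 0}, {"offset": [-3, 0, 4], "yaw": 0}, {"offset": [-2, 0, 3], "yaw": 0}, {"offset": [0, 0, 1], "yaw": 0}, {"offset": [0, 0, 0], "yaw": 0}]}}

```text
time: 13.3
tool_pos: [0.5804, -0.0858, 0.0916]
tool_rot: [-3.142, -0.0, 2.11]
contact_force: [-0.3, 0.3, -0.4]
opening: 0.0003
grip_force: 0.0
```

Emit:
{"name": "send_rows", "arguments": {"plan": [{"offset": [0, 0, 1], "yaw": 0}, {"offset": [0, 0, 1], "yaw": 0}, {"offset": [0, 0, 1], "yaw": 0}, {"offset": [0, 0, 0], "yaw": 0}, {"offset": [0, 0, 0], "yaw": 0}]}}

```text
time: 13.8
tool_pos: [0.5807, -0.0858, 0.0909]
tool_rot: [3.14, 0.001, 2.11]
contact_force: [-6.0, 0.5, 14.7]
opening: 0.0002
grip_force: 7.3
```

Pressed shut at the expected height (tip at 0.066 m, 15 N). I'll hold briefly, raise the tool and look.

Emit:
{"name": "send_rows", "arguments": {"plan": [{"offset": [0, 0, 0], "yaw": 0}, {"offset": [0, 0, 0], "yaw": 0}, {"offset": [0, 0, 0], "yaw": 0}, {"offset": [0, 0, -5], "yaw": 0}, {"offset": [0, 0, -20], "yaw": 0}, {"offset": [0, 0, -30], "yaw": 0}, {"offset": [0, 0, -40], "yaw": 0}, {"offset": [0, 0, -40], "yaw": 0}, {"offset": [0, 0, 0], "yaw": 0}, {"offset": [0, 0, 0], "yaw": 0}, {"offset": [0, 0, 0], "yaw": 0}]}}

```text
time: 14.9
tool_pos: [0.5797, -0.0855, 0.2224]
tool_rot: [-3.14, -0.002, 2.11]
contact_force: [0.1, -0.2, -0.7]
opening: 0.0004
grip_force: 0.0
```

```bash
python3 - <<'E'
from cell import *;import cv2
s=status.observe();print(s["time"],s["tool_pos"],s["contact_force"])
im=read_camera("side");cv2.imwrite("pics/s4.png",cv2.resize(im[160:275,230:380,::-1],None,fx=5,fy=5,interpolation=cv2.INTER_CUBIC))
E
```

```text
14.9 [ 0.57973903 -0.08549061  0.22244992] [ 0.10203333 -0.24910332 -0.68108344]
```

View pics/s4.png

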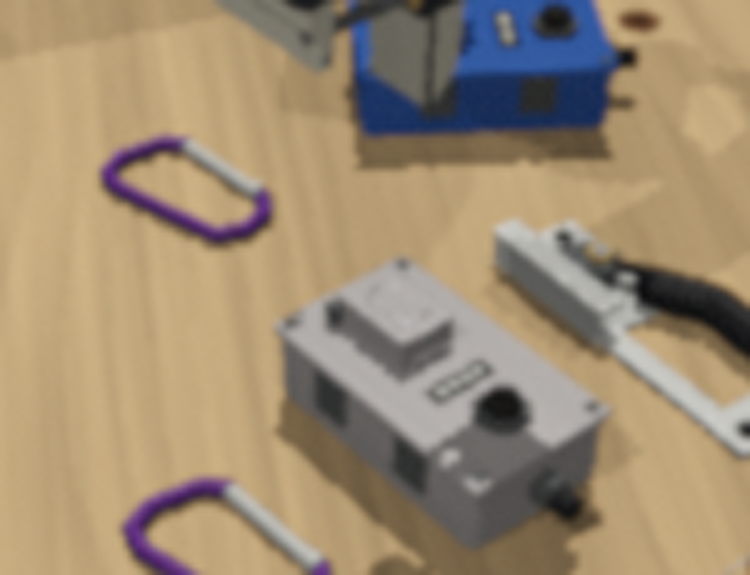

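The picture shows the cover flat shut at (395,320), the button up at (500,408), and the case and other gear unmoved.

```bash
python3 -c "
from cell import ticket;print(ticket.hand_in())"
```

```text
the job is handed in; nothing more can be done
None
```

I held the test button down for over a second, pressed the rocker off and pushed the cover shut, and the last picture shows the case and nearby gear unmoved. The job was handed in after about 15 s of robot time; no verdict came back.

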